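Zero a doughnut filler's portion dial, open it eight clicks and lock it

TASK

The doughnut filler has just been put back together after washing, so its portion dial must be set afresh: turn the dial clockwise until it comes up against its closed stop, without forcing it, then open it anticlockwise by exactly eight clicks. Then swing the lock lever fully home so that its tooth holds the dial there, let go, and leave the other things on the filler and the table where they are.

Things in the scene. Friction and masses are not known exactly. Their poses are not given: they have to be found in the camera images.
- dial_grip (a point): Portion dial's knob on the filler's deck: a black upright bar 46 mm long, 16 mm thick, 35 mm tall on a 48 mm disc, upright axis; grip the bar's flat sides from above. This point is on the axis, 14 mm under the bar's top, 20 mm above the disc, 36 mm above the deck; x along the bar, turning with it, z up. Clockwise from above closes. The knob was clamped on at a random angle: its angle does not tell the setting.
- index_wheel (a point): On the dial's axis, 25 mm under dial_grip, fixed to the filler: x from the filler's front to its back, y to the hopper (140 mm off). Top of the steel index wheel, 64 mm across, 24 pins on its rim. A spring plunger (+y side, 13 mm tall) makes 24 clicks a turn (0.262 rad). A click first resists by 0.15 to 0.2 N m, fading to 0 half-way, then pulls as much into the next. It starts 2 to 7 clicks open.
- metering_gap (a joint): Gap at the hidden metering screw, m: 0 with the dial closed, 0.00002 m more per click open. The reading's error is many clicks: no use for counting. Closed is a click too, and there a springy stop begins: turned on clockwise the torque no longer fades but rises, 0.3 N m at 0.06 rad, 0.5 at 0.13. Negative when forced; 0.15 rad past closed (0.55 N m) spoils the seat.
- lock (a joint): Angle of the lock lever about its upright pivot, rad: 0 to 0.15 at the start (open), 0.6 fully home at its stop; grows anticlockwise from above. Light friction (0.1 N m); it stays where it is left. Near home its tooth enters between two pins of the index wheel, which it can do only when the dial rests in a click; once home it blocks the dial.
- lock_handle (a point): Middle of the lock lever's upright black handle post, 14 mm thick, 36 mm tall, its foot 10 mm above the deck; moves with the lever, 55 mm from the pivot axis. Push it with the fingertips from the robot's side, round the pivot, away from the robot. The lever's arms are 10 mm tall.
- lock_pivot (a point): On the lock lever's pivot axis, at the height of lock_handle, 28 mm above the deck, fixed to the filler, axes as index_wheel; from dial_grip it lies 48 mm to the filler's -x, 36 mm to its -y, 8 mm lower. With the lever home the handle is straight to -y of it; at 0 it stands 0.6 rad clockwise from there.
- nozzle: steel injection nozzle standing on the filler's deck behind and to the right of the dial, 30 mm wide, 55 mm tall; origin at its foot; not needed, leave it alone
- cup: open steel sample cup, 72 mm wide, 75 mm tall; origin at its foot; not needed, leave it alone
- spatula: icing spatula with wooden handle, 260 mm long, lying on the table; origin at the middle of its underside; not needed, leave it alone
- squeeze_bottle: white squeeze bottle, 60 mm wide, 190 mm tall; origin at its foot; not needed, leave it alone
- doughnut0: sugared ring doughnut, 92 mm wide, 34 mm thick, lying on the wire rack; origin under its centre; not needed, leave it alone
- doughnut1: sugared ring doughnut, 92 mm wide, 34 mm thick, lying on the wire rack; origin under its centre; not needed, leave it alone
- doughnut2: sugared ring doughnut, 92 mm wide, 34 mm thick, lying on the wire rack; origin under its centre; not needed, leave it alone

How it is judged:
By the outcome, as a careful person would: the job done as asked, in the order asked, and still so for the second after the job is handed in, with the robot touching nothing.
It also fails if it takes over 72 s, if anything falls off the work surface, if the arm or the gripper's body presses on something with over 40 N, if the wrist force passes 120 N, or if a joint passes its speed limit or range.

ROBOT

A 7-joint arm with a two-finger parallel gripper is mounted at the origin on the work surface. World frame = base frame: x ahead of the robot, y to its left, z up, the work surface at z = 0. Lengths are in mm, angles in rad, forces in N, time in s.
With the tool pointing down it reaches from about 350 to 775 mm from the base axis. Payload 3.1 kg.
Tool frame: the origin (TCP) lies at the very end of the fingers, on their centre line; the grasp point (between the pads) lies 19 mm behind it (robot.grasp_offset is the distance from the TCP to the grasp point, in mm); y points along the fingers, z is the direction in which the jaws open and shut, and the axes are right-handed (so a half turn about y gives the same grasp; the last joint's range is limited). The gripper opens to 85 mm and grips with 20 to 120 N. Pads are 22 mm wide; open, the fingers measure 114 mm over their backs; the gripper's body (76 mm by 85 mm) begins 54 mm behind the grasp point. The pads swing forward as they close: fully open they stand 13 mm farther back than shut.
Start: joints at [-1.264, 0.311, 0.014, 1.512, -0.004, 1.319, -0.027], TCP at [187.947, 516.907, 231.304] pointing down, gripper open.
Joint ranges: [-2.7, 2.7], [-0.3, 1.91], [-1.27, 1.3], [0.12, 2.57], [-1.44, 4.58], [0.2, 2.03], [-3.05, 3.05]. Speed limits (rad/s): [2.79, 2.79, 3.14, 3.14, 3.14, 3.14, 3.14].

INTERFACE

Orientations are given as a rotation vector (axis times angle).
In Python, from workcell import sense, optics, sign_off, robot gives the robot as it stands.
- The arm moves only by the tool send_rows, never from a script. Its argument "commands" is a list of rows, each an object with "linear": the shift along the world's x, y, z in cm, a list of three; "dr": the turn, a rotation vector about the world's x, y, z in degrees, a list of three; "hand": the opening, from 0 (shut) to 1 (fully open). In form: [{"linear": [dx, dy, dz], "dr": [ax, ay, az], "hand": hand}, ...]. A call has 1 to 12 rows; each row shifts and turns the commanded pose from where the row before left it; what a row does not reach is not made up. A row lasts 1/8 s, in which the tool goes at most 62.5 mm and 10.7 degrees, less where a joint would pass 70% of its speed; a pose out of reach is approached as far as the arm can. A call is refused whole if a number of a shift passes 6.25 or a number of a turn 10.7, either way. A call with a gripper value outside its range is refused whole. The fingers move at their own pace and stop on an object; "grip_force" is the grip in N (left out, the last holds). Time passes only in rows, so rows that do not move let the fingers close. It gives the time, the measured TCP pose, the force and the opening at its end, in the units of the state.
- sense(): the state, without advancing time (a new reading comes with each control period).
- optics.read_camera(name): name is "scene" or "top" or "wrist"; returns (picture, depth): 400x640x3 uint8, blue, green, red; 400x640 float32, mm along the optical axis (not along the pixel's ray), 0 where there is no reading.
- optics.get_calibration(name): a dict with "camera_matrix" (3x3 intrinsics, pixels), "eye" and "rotation" of the camera in the world; the wrist camera has in their place "T_tool_cam" (4x4, takes a point from camera to tool coordinates, whose origin is the TCP and whose axes are the tool frame's). Camera axes: x right, y down, z forward; pixel columns grow to the right and rows downward; lengths in mm; the calibration is good to about 2 mm. The wrist camera is an equidistant fisheye: a pixel r from the principal point sees the ray r / f radians off the axis. A picture is of the moment at which its call begins: read the wrist's pose just before it. get_calibration takes no time and is no camera call.
- sign_off(): hands the job in, once; it reports no verdict.
The state is a dict: "time_s": time; "q": joint angles; "joint_velocities": joint speeds; "effort": joint torques, N m; "position": TCP position; "eef_rot": TCP orientation; "force": force on the tool from outside, world axes, zero at the start; "moment": the same for the moment, N m; "width": opening from 0.0 (shut) to 1.0 (fully open).
Only numpy, scipy, OpenCV 4.12 (cv2) and the standard library are available. Lean on these libraries where they do the work, as an engineer would, in place of code of your own. Each camera call takes 0.05 s, during which the arm holds its last target. There are 200 camera calls.

## Working session

There is one attempt and no reset: what is moved stays moved. The work goes in short steps, Python scripts to look and compute and a tool call to move; the robot and the scene stay as the last step left them, time stands still between calls to the robot, and variables do not carry over. Pictures are saved under pics/ and viewed, about 8 in all and at most 12, crops included, and the job is handed in when it is done.

Besides the shell and the picture viewer there is one more tool, called after "Emit:" as a command line: name --argument value ..., lists and objects as JSON in quotes. send_rows: Moves the arm, as the interface text tells. Its arguments: {"type":"object","properties":{"commands":{"type":"array"},"grip_force":{"type":"number"}},"required":["commands"]}

```bash
mkdir -p pics
cat > h.py <<'E'
import numpy as np,cv2
from scipy.spatial.transform import Rotation as R
from workcell import sense,optics,sign_off,robot
def world(name,d):
    c=optics.get_calibration(name);K=np.array(c["camera_matrix"])
    v,u=np.mgrid[:400,:640]
    p=np.stack([(u-K[0,2])/K[0,0]*d,(v-K[1,2])/K[1,1]*d,d],-1)
    return p@np.array(c["rotation"]).T+np.array(c["eye"])
E
python3 - <<'E'
from h import *
s=sense();print({k:np.round(v,3) for k,v in s.items()})
for n in("top","scene"):
    p,d=optics.read_camera(n);cv2.imwrite(f"pics/{n}0.png",p);np.save(f"{n}.npy",d)
    c=optics.get_calibration(n);print(n,c)
    w=world(n,d);print(w[200,320])
print(optics.get_calibration("wrist"),[a for a in dir(robot) if a[0]!='_'])
E
```

```text
{'time_s': np.float64(0.0), 'q': array([-1.264,  0.312,  0.014,  1.513, -0.004,  1.319, -0.027]), 'joint_velocities': array([ 0.   ,  0.001,  0.001, -0.   ,  0.001,  0.001, -0.002]), 'effort': array([-1.0000e-03, -3.7992e+01,  1.4600e-01, -2.3059e+01,  1.2000e-02,
        1.4000e-02, -0.0000e+00]), 'position': array([187.742, 516.196, 230.208]), 'eef_rot': array([-1.556,  0.274, -0.274]), 'force': array([-0.207,  0.51 ,  0.396]), 'moment': array([ 0.014,  0.012, -0.012]), 'width': np.float64(1.001)}
top {'camera_matrix': array([[390.48968401,   0.        , 323.39994793],
       [  0.        , 390.48968401, 195.05915544],
       [  0.        ,   0.        ,   1.        ]]), 'eye': array([ 294.50299112,   -5.16592337, 1359.92266063]), 'rotation': array([-2.13659095,  2.12524054, -0.20098649])}Traceback (most recent call last):
  File "<stdin>", line 6, in <module>
  File "h.py", line 8, in world
    return p@np.array(c["rotation"]).T+np.array(c["eye"])
           ~~~~~~~~~~~~~~~~~~~~~~~~~~~^~~~~~~~~~~~~~~~~~~
ValueError: operands could not be broadcast together with shapes (400,640) (3,)
```

View pics/top0.png

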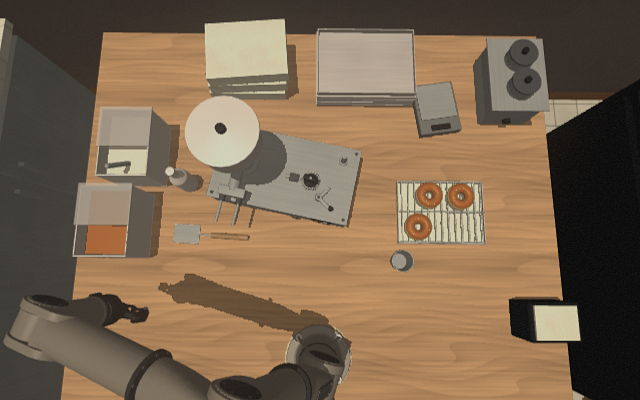

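The top view shows the filler in the middle: hopper around (222,130), dial about (311,180), plunger (294,177), lock lever (324,200), nozzle (343,161). The calibration rotation is a rotation vector, so I'll convert it and measure.

```bash
sed -i 's/@np.array(c\["rotation"\]).T/@R.from_rotvec(c["rotation"]).as_matrix().T/' h.py
python3 - <<'E'
from h import *
for n in("top","scene"):
    p,d=optics.read_camera(n);cv2.imwrite(f"pics/{n}1.png",p);w=world(n,d)
    np.save(n+"w.npy",w)
    if n=="top":
        for u,v in[(400,300),(311,180),(294,177),(270,190),(340,185),(318,190),(330,206),(320,206),(343,161)]:print(u,v,w[v,u].round())
        cv2.imwrite("pics/topcrop.png",cv2.resize(p[130:240,200:370],None,fx=4.7,fy=4.7,interpolation=cv2.INTER_CUBIC))
        dk=w[190,270,2]
        m=(abs(w[...,2]-w[215,330,2])<8).astype(np.uint8);
        n_,l,st,ce=cv2.connectedComponentsWithStats(m);k=l[215,330];print(st[k])
        pts=w[l==k][:,:2].astype(np.float32);print(cv2.minAreaRect(pts),np.median(w[l==k][:,2]))
c=optics.get_calibration("wrist");print(c)
E
```

```text
400 300 [ 183. -275.    6.]
311 180 [562.  25. 153.]
294 177 [579.  81. 122.]
270 190 [537. 159. 112.]
340 185 [556. -69. 109.]
318 190 [539.   3. 109.]
330 206 [479. -35. 154.]
320 206 [486.  -4. 112.]
343 161 [627. -77. 145.]
[ 240  130  122   96 7374]
((585.72607421875, 64.22581481933594), (365.7357177734375, 257.2984619140625), 78.14990997314453) 110.13712041789051
{'camera_matrix': array([[309.70691629,   0.        , 318.5418117 ],
       [  0.        , 309.70691629, 198.92774627],
       [  0.        ,   0.        ,   1.        ]]), 'T_tool_cam': array([[-2.79324354e-04,  9.48087153e-01,  3.18010490e-01,
        -8.30613426e+01],
       [-3.62265754e-04, -3.18010578e-01,  9.48087096e-01,
        -1.41696984e+02],
       [ 9.99999895e-01,  1.49619506e-04,  4.32287607e-04,
        -2.69111385e-01],
       [ 0.00000000e+00,  0.00000000e+00,  0.00000000e+00,
         1.00000000e+00]])}
```

View pics/topcrop.png

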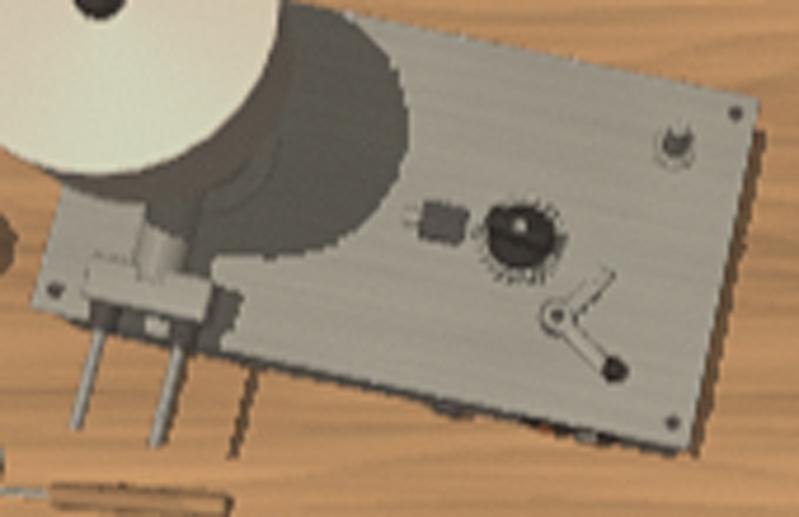

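Deck yaw is about -0.207 rad, and the lever sits near 0.05, as expected. Next I'll check the hopper's extents, then move above the dial by a route that stays clear of it.

Run:
```python
from h import *
for n in("top","scene"):
    w=np.load(n+"w.npy");m=(w[...,2]>200)&(w[...,2]<700)&(w[...,0]>380)&(w[...,0]<800)&(w[...,1]<420)&(w[...,1]>-100)
    for a in range(200,600,50):
        k=m&(abs(w[...,2]-a)<25)
        if k.sum()>10:print(n,a,k.sum(),np.percentile(w[k],[2,98],axis=0).round()[:,:2].tolist())
w=np.load("topw.npy");b=w[165:200,295:330].reshape(-1,3)
k=b[b[:,2]>140];print(np.median(k,axis=0),k[:,2].max(),len(k))
```

```text
top 300 102 [[545.0, 159.0], [640.0, 284.0]]
top 350 332 [[545.0, 159.0], [641.0, 283.0]]
top 400 4145 [[547.0, 162.0], [718.0, 333.0]]
top 450 81 [[622.0, 237.0], [645.0, 259.0]]
scene 200 235 [[611.0, 204.0], [714.0, 268.0]]
scene 250 259 [[617.0, 179.0], [703.0, 242.0]]
scene 300 627 [[590.0, 159.0], [727.0, 259.0]]
scene 350 1067 [[585.0, 157.0], [728.0, 268.0]]
scene 400 2280 [[557.0, 155.0], [730.0, 328.0]]
scene 450 36 [[628.0, 235.0], [650.0, 258.0]]
[564.39894764  26.39229057 159.07157299] 1359.922660629406 90
```

Emit:
send_rows --commands '[{"linear": [2,-5,1.5],"dr": [0,0,0],"hand": 1},{"linear": [2,-5,1.5],"dr": [0,0,0],"hand": 1},{"linear": [2,-5,1.5],"dr": [0,0,0],"hand": 1},{"linear": [2,-5,1.5],"dr": [0,0,0],"hand": 1},{"linear": [2,-5,1],"dr": [0,0,0],"hand": 1},{"linear": [2,-5,0],"dr": [0,0,0],"hand": 1},{"linear": [2,-5,0],"dr": [0,0,0],"hand": 1},{"linear": [2,-5,0],"dr": [0,0,0],"hand": 1}]'

```text
time_s: 1.15
position: [348.2, 115.1, 301.2]
eef_rot: [-1.553, 0.273, -0.274]
force: [0.4, -0.2, -1.1]
width: 1.004
```

Emit:
send_rows --commands '[{"linear": [1,-4,0],"dr": [0,0,0],"hand": 1},{"linear": [3.6,-2.9,0],"dr": [0,0,0],"hand": 1},{"linear": [4,-1,0],"dr": [0,0,0],"hand": 1},{"linear": [4,-1,-1],"dr": [0,0,0],"hand": 1},{"linear": [4,0,-1],"dr": [0,0,0],"hand": 1},{"linear": [4,0,-2],"dr": [0,0,0],"hand": 1},{"linear": [1,0,-1],"dr": [0,0,0],"hand": 0.45},{"linear": [0,0,0],"dr": [0,0,0],"hand": 0.45}]'

```text
time_s: 2.15
position: [563.1, 27.8, 249.9]
eef_rot: [-1.555, 0.277, -0.271]
force: [-1.1, 0.3, 0.1]
width: 0.605
```

```bash
cat >> h.py <<'E'
CW=optics.get_calibration("wrist");KW=np.array(CW["camera_matrix"])
def wristT(s):
    T=np.eye(4);T[:3,:3]=R.from_rotvec(s["eef_rot"]).as_matrix();T[:3,3]=s["position"]
    return T@np.array(CW["T_tool_cam"])
def wpix(s,uv,z):  # pixel onto plane z
    T=wristT(s);x=(np.array(uv,float)-KW[:2,2])/KW[0,0];r=np.hypot(*x)
    ray=np.r_[x/max(r,1e-9)*np.sin(r),np.cos(r)];g=T[:3,:3]@ray
    return T[:3,3]+g*(z-T[2,3])/g[2]
def wproj(s,P):
    T=wristT(s);p=T[:3,:3].T@(np.array(P)-T[:3,3]);r=np.arctan2(np.hypot(p[0],p[1]),p[2])
    return KW[:2,2]+KW[0,0]*r*p[:2]/np.hypot(p[0],p[1])
E
cat > look.py <<'E'
from h import *
import sys,json
s=sense();p,d=optics.read_camera("wrist");n=sys.argv[1]
cv2.imwrite(f"pics/{n}.png",p);np.save("wd.npy",d);json.dump({k:np.array(v).tolist() for k,v in s.items()},open("ws.json","w"))
print({k:np.round(v,3).tolist() for k,v in s.items()})
print(R.from_rotvec(s["eef_rot"]).as_matrix().round(3))
E
python3 look.py w1
```

```text
{'time_s': 2.15, 'q': [-0.551, 0.377, 0.661, 1.454, -0.231, 1.393, 1.339], 'joint_velocities': [-0.011, -0.05, 0.012, -0.002, 0.005, 0.011, -0.003], 'effort': [0.122, -34.837, 5.241, -22.802, -0.033, -0.147, 0.023], 'position': [563.086, 27.798, 249.927], 'eef_rot': [-1.555, 0.277, -0.271], 'force': [-1.067, 0.34, 0.145], 'moment': [-0.053, 0.039, -0.045], 'width': 0.605}
[[ 0.94  -0.003  0.342]
 [-0.342 -0.001  0.94 ]
 [-0.003 -1.    -0.002]]
```

View pics/w1.png

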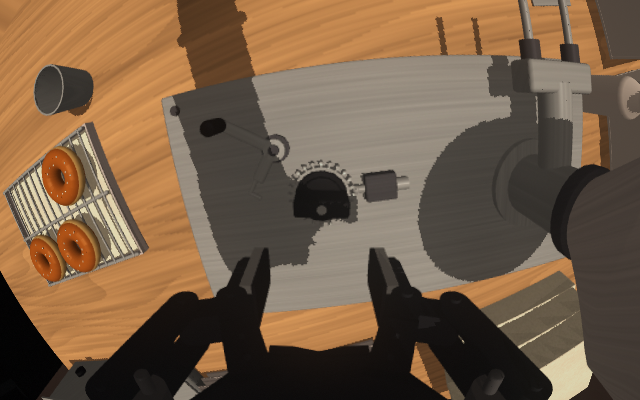

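The wrist view shows the dial at about (321,200), the plunger to its right (380,186), the lever pivot at (277,150) and the handle at (213,127). I'll get the bar's axis and angle from the depth.

```bash
cat > ana.py <<'E'
from h import *
import json,sys
s=json.load(open("ws.json"));d=np.load("wd.npy");img=cv2.imread(f"pics/{sys.argv[1]}.png")
T=wristT(s);v,u=np.mgrid[:400,:640];x=(u-KW[0,2])/KW[0,0];y=(v-KW[1,2])/KW[0,0];r=np.hypot(x,y)+1e-9
P=np.stack([x/r*np.tan(r)*d,y/r*np.tan(r)*d,d],-1)@T[:3,:3].T+T[:3,3]
dk=np.hypot(P[...,0]-563,P[...,1]-27)
ring=(dk>45)&(dk<60)&(d>0);print("deck z",np.percentile(P[ring][:,2],[10,50,90]))
for zlo in(145,150,153):
    m=(dk<40)&(P[...,2]>zlo)&(P[...,2]<172)&(d>0);q=P[m]
    if len(q)>5:print(zlo,len(q),q.mean(0).round(1),np.percentile(q[:,2],[10,50,95]).round(1),cv2.minAreaRect(q[:,:2].astype(np.float32)))
cv2.imwrite("pics/c_"+sys.argv[1]+".png",cv2.resize(cv2.convertScaleAbs(img[100:260,180:440],alpha=1.8,beta=25),None,fx=3,fy=3,interpolation=cv2.INTER_CUBIC))
E
python3 ana.py w1
```

```text
deck z [109.02390785 314.19735559 343.66535156]
145 1247 [565.2  28.8 157.4] [152.6 158.6 160. ] ((567.023681640625, 28.300878524780273), (46.75310134887695, 16.812538146972656), 68.44916534423828)
150 1171 [565.6  28.7 158.1] [155.8 158.7 160. ] ((567.023681640625, 28.300878524780273), (46.75310134887695, 16.812538146972656), 68.44916534423828)
153 1114 [565.9  28.7 158.4] [156.5 158.8 160. ] ((567.1243286132812, 28.555721282958984), (46.205101013183594, 16.812538146972656), 68.44916534423828)
```

View pics/c_w1.png

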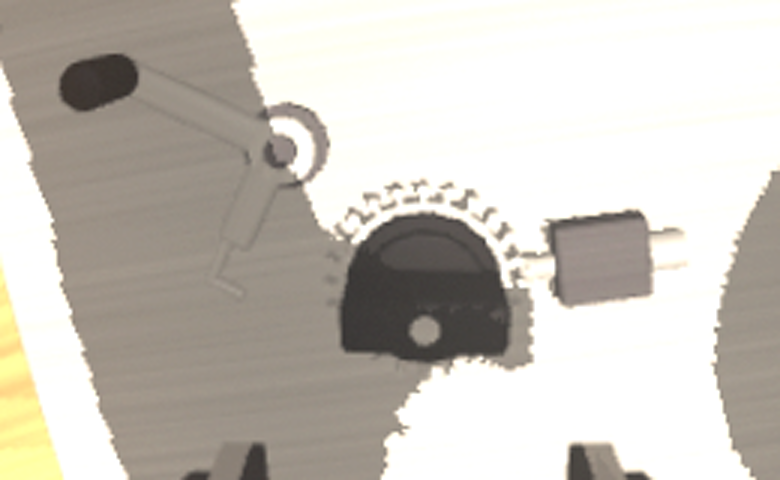

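The bar measures 46.8 × 16.8 mm at (567,28.3), long axis at 68.4°, top at z≈159.5, all matching the given sizes. I'll turn the jaws 88.4° anticlockwise, which puts j7 near -0.2 in mid-range, and come lower.

Emit:
send_rows --commands '[{"linear": [0.4,0.05,0],"dr": [0,0,9.8],"hand": 0.45},{"linear": [0,0,0],"dr": [0,0,9.8],"hand": 0.45},{"linear": [0,0,0],"dr": [0,0,9.8],"hand": 0.45},{"linear": [0,0,0],"dr": [0,0,9.8],"hand": 0.45},{"linear": [0,0,0],"dr": [0,0,9.8],"hand": 0.45},{"linear": [0,0,0],"dr": [0,0,9.8],"hand": 0.45},{"linear": [0,0,0],"dr": [0,0,9.8],"hand": 0.45},{"linear": [0,0,0],"dr": [0,0,9.8],"hand": 0.45},{"linear": [0,0,-2],"dr": [0,0,9.8],"hand": 0.45},{"linear": [0,0,-3],"dr": [0,0,0],"hand": 0.45},{"linear": [0,0,-2.5],"dr": [0,0,0],"hand": 0.45},{"linear": [0,0,0],"dr": [0,0,0],"hand": 0.45}]'

```text
time_s: 3.7
position: [565.8, 28.6, 175.9]
eef_rot: [-1.363, -0.923, 0.927]
force: [0.4, -0.3, 0.3]
width: 0.448
```

```bash
python3 look.py w2; sed -i 's/dk<40/dk<32/' ana.py; python3 ana.py w2
```

```text
{'time_s': 3.7, 'q': [-0.345, 0.393, 0.363, 1.562, -0.146, 1.216, 2.805], 'joint_velocities': [0.001, -0.019, 0.009, -0.064, -0.001, 0.008, -0.001], 'effort': [0.133, -38.497, 3.291, -21.592, 0.018, -0.11, 0.012], 'position': [565.849, 28.644, 175.901], 'eef_rot': [-1.363, -0.923, 0.927], 'force': [0.385, -0.274, 0.341], 'moment': [-0.039, 0.012, 0.018], 'width': 0.448}
[[ 0.371 -0.003 -0.929]
 [ 0.929  0.     0.371]
 [-0.001 -1.     0.003]]
deck z [108.89147814 241.16465629 268.8771981 ]
145 2037 [565.8  24.2 158.1] [156.5 158.8 160. ] ((567.1780395507812, 27.54873275756836), (46.18346405029297, 15.695664405822754), 68.12698364257812)
150 1967 [566.   24.8 158.5] [157.1 158.9 160.1] ((567.1738891601562, 27.54617691040039), (46.16371154785156, 15.672524452209473), 68.29385375976562)
153 1910 [566.2  25.4 158.7] [157.4 158.9 160.1] ((567.1738891601562, 27.54617691040039), (46.16371154785156, 15.672524452209473), 68.29385375976562)
```

View pics/w2.png

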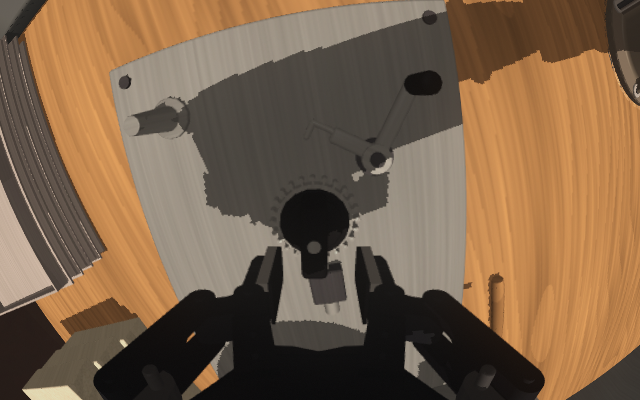

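The jaws are lined up across the bar (dial at (315,220), between the fingers), but j7=2.8 leaves no room to turn anticlockwise. I'll turn the tool half a turn clockwise, which gives the same grasp.

Emit:
send_rows --commands '[{"linear": [0.13,-0.07,0],"dr": [0,0,-10.6],"hand": 0.45},{"linear": [0,0,0],"dr": [0,0,-10.6],"hand": 0.45},{"linear": [0,0,0],"dr": [0,0,-10.6],"hand": 0.45},{"linear": [0,0,0],"dr": [0,0,-10.6],"hand": 0.45},{"linear": [0,0,0],"dr": [0,0,-10.6],"hand": 0.45},{"linear": [0,0,0],"dr": [0,0,-10.6],"hand": 0.45},{"linear": [0,0,0],"dr": [0,0,-10.6],"hand": 0.45},{"linear": [0,0,0],"dr": [0,0,-10.6],"hand": 0.45},{"linear": [0,0,0],"dr": [0,0,-10.6],"hand": 0.45}]'

```text
time_s: 4.88
position: [570.3, 28.0, 178.9]
eef_rot: [-1.536, 0.373, -0.379]
force: [0.4, -0.1, -0.5]
width: 0.452
```

Emit:
send_rows --commands '[{"linear": [0,0,0],"dr": [0,0,-10.6],"hand": 0.45},{"linear": [0,0,0],"dr": [0,0,-10.6],"hand": 0.45},{"linear": [0,0,0],"dr": [0,0,-10.6],"hand": 0.45},{"linear": [0,0,0],"dr": [0,0,-10.6],"hand": 0.45},{"linear": [0,0,0],"dr": [0,0,-10.6],"hand": 0.45},{"linear": [0,0,0],"dr": [0,0,-10.6],"hand": 0.45},{"linear": [0,0,0],"dr": [0,0,-10.6],"hand": 0.45},{"linear": [0,0,0],"dr": [0,0,-10.6],"hand": 0.45},{"linear": [0,0,0],"dr": [0,0,0],"hand": 0.45}]'

```text
time_s: 6.0
position: [570.1, 28.2, 178.1]
eef_rot: [-1.002, 1.482, -1.484]
force: [0.8, 0.2, -0.0]
width: 0.448
```

```bash
cat > st.py <<'E'
from h import *
s=sense();M=R.from_rotvec(s["eef_rot"]).as_matrix()
print("t",round(s["time_s"],2),"pos",np.round(s["position"],2),"yaw(jaw)",round(np.degrees(np.arctan2(M[1,2],M[0,2])),2),"tilt",M[:,1].round(3),"F",np.round(s["force"],1),"M",np.round(s["moment"],3),"w",round(float(s["width"]),3),"q",np.round(s["q"],2))
E
python3 st.py
```

```text
t 6.0 pos [570.11  28.2  178.1 ] yaw(jaw) -21.79 tilt [ 0.003  0.001 -1.   ] F [ 0.8  0.2 -0. ] M [ 0.05  -0.06   0.011] w 0.448 q [-0.78  0.56  1.05  1.57 -0.5   1.31 -0.04]
```

Emit:
send_rows --commands '[{"linear": [-0.25,-0.02,0],"dr": [0,0,0],"hand": 0.45},{"linear": [0,0,0],"dr": [0,0,0],"hand": 0.45},{"linear": [0,0,0],"dr": [0,0,0],"hand": 0.45}]'

```text
time_s: 6.38
position: [566.7, 27.6, 176.5]
eef_rot: [-1.003, 1.486, -1.485]
force: [0.0, -0.2, 0.8]
width: 0.449
```

```bash
python3 st.py; python3 look.py w3|tail -0; python3 ana.py w3;python3 st.py
```

```text
t 6.38 pos [566.75  27.55 176.51] yaw(jaw) -21.94 tilt [ 0.     0.001 -1.   ] F [ 0.  -0.2  0.8] M [-0.021 -0.027 -0.006] w 0.449 q [-0.78  0.55  1.05  1.58 -0.5   1.3  -0.04]
deck z [108.78681991 239.42995046 269.09616888]
145 2097 [568.8  31.9 158. ] [156.  158.7 159.9] ((567.6840209960938, 29.048898696899414), (45.39386749267578, 16.142854690551758), 68.47530364990234)
150 2015 [568.5  31.2 158.5] [157.  158.8 159.9] ((567.6631469726562, 28.965261459350586), (45.24061965942383, 16.10734748840332), 68.3937759399414)
153 1978 [568.4  30.9 158.6] [157.3 158.8 160. ] ((567.6631469726562, 28.965261459350586), (45.24061965942383, 16.10734748840332), 68.3937759399414)
t 6.42 pos [566.74  27.54 176.4 ] yaw(jaw) -21.95 tilt [ 0.  0. -1.] F [ 0.3  0.2 -0. ] M [-0.022  0.036 -0.014] w 0.45 q [-0.78  0.56  1.05  1.58 -0.5   1.3  -0.04]Exception ignored on flushing sys.stdout:
BrokenPipeError: [Errno 32] Broken pipe
```

Emit:
send_rows --commands '[{"linear": [0.06,0.07,-1.6],"dr": [0,0,0.3],"hand": 0.45},{"linear": [0,0,-1.6],"dr": [0,0,0],"hand": 0.45},{"linear": [0,0,-1.0],"dr": [0,0,0],"hand": 0.45},{"linear": [0,0,-0.6],"dr": [0,0,0],"hand": 0.45},{"linear": [0,0,0],"dr": [0,0,0],"hand": 0.45},{"linear": [0,0,0],"dr": [0,0,0],"hand": 0.45}]'

```text
time_s: 7.18
position: [567.8, 28.1, 128.8]
eef_rot: [-1.005, 1.481, -1.483]
force: [0.0, 0.1, 0.1]
width: 0.453
```

```bash
python3 st.py
```

```text
t 7.17 pos [567.76  28.06 128.76] yaw(jaw) -21.68 tilt [ 0.001 -0.    -1.   ] F [0.  0.1 0.1] M [-0.024 -0.055  0.031] w 0.453 q [-0.76  0.6   1.02  1.64 -0.54  1.21 -0.  ]
```

Emit:
send_rows --commands '[{"linear": [0,0,0],"dr": [0,0,0],"hand": 0.0},{"linear": [0,0,0],"dr": [0,0,0],"hand": 0.0},{"linear": [0,0,0],"dr": [0,0,0],"hand": 0.0},{"linear": [0,0,0],"dr": [0,0,0],"hand": 0.0},{"linear": [0,0,0],"dr": [0,0,0],"hand": 0.0}]' --grip_force 70

```text
time_s: 7.8
position: [568.4, 27.9, 129.0]
eef_rot: [-1.004, 1.48, -1.483]
force: [2.6, -0.5, 2.8]
width: 0.173
```

```bash
python3 st.py
```

```text
t 7.8 pos [568.36  27.85 129.05] yaw(jaw) -21.68 tilt [ 0.002 -0.001 -1.   ] F [ 2.6 -0.5  2.8] M [-0.216 -0.486  0.092] w 0.173 q [-0.76  0.6   1.02  1.64 -0.54  1.21 -0.  ]
```

Grip is good: 2.6 N side force, width 14.7 mm. It starts at least 2 clicks open, so I'll turn two clicks clockwise plus a 3.5° probe. Past a normal click that reads about 0.1 N m; at the stop it reads about 0.3.

Emit:
send_rows --commands '[{"linear": [0,0,0],"dr": [0,0,-3.5],"hand": 0.0},{"linear": [0,0,0],"dr": [0,0,0],"hand": 0.0}]'

```text
time_s: 8.05
position: [568.3, 27.8, 129.0]
eef_rot: [-0.967, 1.523, -1.526]
force: [1.9, -1.2, 3.8]
width: 0.175
```

```bash
python3 st.py
```

```text
t 8.05 pos [568.34  27.84 129.03] yaw(jaw) -25.15 tilt [ 0.002 -0.001 -1.   ] F [ 1.9 -1.2  3.8] M [-0.22  -0.598  0.049] w 0.175 q [-0.77  0.61  1.03  1.64 -0.55  1.21 -0.05]
```

Emit:
send_rows --commands '[{"linear": [0,0,0],"dr": [0,0,-6],"hand": 0.0},{"linear": [0,0,0],"dr": [0,0,-6],"hand": 0.0},{"linear": [0,0,0],"dr": [0,0,-6],"hand": 0.0},{"linear": [0,0,0],"dr": [0,0,-6],"hand": 0.0},{"linear": [0,0,0],"dr": [0,0,-6],"hand": 0.0},{"linear": [0,0,0],"dr": [0,0,0],"hand": 0.0},{"linear": [0,0,0],"dr": [0,0,0],"hand": 0.0}]'

```text
time_s: 8.93
position: [568.4, 27.9, 129.0]
eef_rot: [-0.586, 1.872, -1.874]
force: [2.7, -0.5, 5.8]
width: 0.172
```

```bash
python3 st.py
```

```text
t 8.93 pos [568.35  27.93 129.04] yaw(jaw) -55.12 tilt [ 0.002 -0.    -1.   ] F [ 2.7 -0.5  5.8] M [-0.11  -0.647  0.106] w 0.172 q [-0.82  0.67  1.16  1.64 -0.64  1.26 -0.5 ]
```

Emit:
send_rows --commands '[{"linear": [0,0,0],"dr": [0,0,-5],"hand": 0.0},{"linear": [0,0,0],"dr": [0,0,-5],"hand": 0.0},{"linear": [0,0,0],"dr": [0,0,-5],"hand": 0.0},{"linear": [0,0,0],"dr": [0,0,0],"hand": 0.0},{"linear": [0,0,0],"dr": [0,0,0],"hand": 0.0}]'

```text
time_s: 9.55
position: [568.4, 28.0, 129.0]
eef_rot: [-0.354, 2.031, -2.033]
force: [2.9, -0.7, 4.6]
width: 0.172
```

```bash
python3 st.py
```

```text
t 9.55 pos [568.37  27.96 129.03] yaw(jaw) -70.12 tilt [ 0.002 -0.    -1.   ] F [ 2.9 -0.7  4.6] M [-0.177 -0.653  0.1  ] w 0.172 q [-0.84  0.7   1.21  1.64 -0.68  1.28 -0.73]
```

Emit:
send_rows --commands '[{"linear": [0,0,0],"dr": [0,0,-5],"hand": 0.0},{"linear": [0,0,0],"dr": [0,0,-5],"hand": 0.0},{"linear": [0,0,0],"dr": [0,0,-5],"hand": 0.0},{"linear": [0,0,0],"dr": [0,0,0],"hand": 0.0},{"linear": [0,0,0],"dr": [0,0,0],"hand": 0.0}]'

```text
time_s: 10.18
position: [568.4, 28.0, 129.0]
eef_rot: [-0.09, 2.176, -2.177]
force: [2.3, -1.1, 4.1]
width: 0.177
```

```bash
python3 st.py
```

```text
t 10.18 pos [568.35  27.98 129.03] yaw(jaw) -85.12 tilt [ 0.002 -0.    -1.   ] F [ 2.3 -1.1  4.1] M [-0.149 -0.638  0.105] w 0.177 q [-0.85  0.72  1.24  1.64 -0.71  1.3  -0.98]
```

Emit:
send_rows --commands '[{"linear": [0,0,0],"dr": [0,0,-5],"hand": 0.0},{"linear": [0,0,0],"dr": [0,0,-5],"hand": 0.0},{"linear": [0,0,0],"dr": [0,0,-5],"hand": 0.0},{"linear": [0,0,0],"dr": [0,0,0],"hand": 0.0},{"linear": [0,0,0],"dr": [0,0,0],"hand": 0.0}]'

```text
time_s: 10.8
position: [568.4, 28.0, 129.0]
eef_rot: [-0.19, -2.13, 2.131]
force: [2.5, -1.7, 4.8]
width: 0.172
```

```bash
python3 st.py
```

```text
t 10.8 pos [568.4   28.02 129.03] yaw(jaw) -100.07 tilt [ 0.002 -0.    -1.   ] F [ 2.5 -1.7  4.8] M [-0.065 -0.675  0.344] w 0.172 q [-0.86  0.73  1.26  1.64 -0.72  1.31 -1.23]
```

Mz jumped to 0.34 N m at 3.4° past the fifth click, against about 0.1 at the earlier ones, so this is the closed stop, with its click at jaw yaw ≈ -96.7°. Now I'll open 8 clicks anticlockwise to yaw +23.3°, checking part-way.

Emit:
send_rows --commands '[{"linear": [0,0,0],"dr": [0,0,3.5],"hand": 0.0},{"linear": [0,0,0],"dr": [0,0,0],"hand": 0.0},{"linear": [0,0,0],"dr": [0,0,0],"hand": 0.0}]'

```text
time_s: 11.18
position: [568.4, 28.0, 129.0]
eef_rot: [-0.129, -2.162, 2.162]
force: [4.2, -1.4, 5.8]
width: 0.174
```

```bash
python3 st.py
```

```text
t 11.18 pos [568.38  28.01 129.02] yaw(jaw) -96.7 tilt [ 0.002 -0.    -1.   ] F [ 4.2 -1.4  5.8] M [-0.151 -0.727  0.147] w 0.174 q [-0.86  0.72  1.24  1.64 -0.71  1.3  -1.17]
```

Emit:
send_rows --commands '[{"linear": [0,0,0],"dr": [0,0,6],"hand": 0.0},{"linear": [0,0,0],"dr": [0,0,6],"hand": 0.0},{"linear": [0,0,0],"dr": [0,0,6],"hand": 0.0},{"linear": [0,0,0],"dr": [0,0,6],"hand": 0.0},{"linear": [0,0,0],"dr": [0,0,6],"hand": 0.0},{"linear": [0,0,0],"dr": [0,0,6],"hand": 0.0},{"linear": [0,0,0],"dr": [0,0,6],"hand": 0.0},{"linear": [0,0,0],"dr": [0,0,6],"hand": 0.0},{"linear": [0,0,0],"dr": [0,0,6],"hand": 0.0},{"linear": [0,0,0],"dr": [0,0,6],"hand": 0.0},{"linear": [0,0,0],"dr": [0,0,0],"hand": 0.0},{"linear": [0,0,0],"dr": [0,0,0],"hand": 0.0}]'

```text
time_s: 12.68
position: [568.3, 27.9, 129.0]
eef_rot: [-0.832, 1.663, -1.665]
force: [3.5, -0.8, 5.5]
width: 0.173
```

```bash
python3 st.py
```

```text
t 12.68 pos [568.34  27.88 129.03] yaw(jaw) -36.79 tilt [ 0.002 -0.    -1.   ] F [ 3.5 -0.8  5.5] M [-0.301 -0.736  0.098] w 0.173 q [-0.75  0.59  1.    1.64 -0.53  1.2  -0.28]
```

Emit:
send_rows --commands '[{"linear": [0,0,0],"dr": [0,0,6],"hand": 0.0},{"linear": [0,0,0],"dr": [0,0,6],"hand": 0.0},{"linear": [0,0,0],"dr": [0,0,6],"hand": 0.0},{"linear": [0,0,0],"dr": [0,0,6],"hand": 0.0},{"linear": [0,0,0],"dr": [0,0,6],"hand": 0.0},{"linear": [0,0,0],"dr": [0,0,6],"hand": 0.0},{"linear": [0,0,0],"dr": [0,0,6],"hand": 0.0},{"linear": [0,0,0],"dr": [0,0,6],"hand": 0.0},{"linear": [0,0,0],"dr": [0,0,6],"hand": 0.0},{"linear": [0,0,0],"dr": [0,0,6],"hand": 0.0},{"linear": [0,0,0],"dr": [0,0,0],"hand": 0.0},{"linear": [0,0,0],"dr": [0,0,0],"hand": 0.0}]'

```text
time_s: 14.18
position: [568.4, 27.8, 129.0]
eef_rot: [-1.373, 0.904, -0.908]
force: [4.5, -0.9, 5.6]
width: 0.176
```

```bash
python3 st.py
```

```text
t 14.18 pos [568.43  27.79 129.04] yaw(jaw) 23.16 tilt [ 0.002 -0.001 -1.   ] F [ 4.5 -0.9  5.6] M [-0.361 -0.82   0.131] w 0.176 q [-0.6   0.5   0.74  1.63 -0.37  1.15  0.63]
```

Emit:
send_rows --commands '[{"linear": [0,0,0],"dr": [0,0,0],"hand": 0.45},{"linear": [0,0,0],"dr": [0,0,0],"hand": 0.45},{"linear": [0,0,0],"dr": [0,0,0],"hand": 0.45},{"linear": [0,0,0],"dr": [0,0,0],"hand": 0.45},{"linear": [0,0,2],"dr": [0,0,0],"hand": 0.45},{"linear": [0,0,2.8],"dr": [0,0,0],"hand": 0.45},{"linear": [0,0,0],"dr": [0,0,0],"hand": 0.45},{"linear": [0,0,0],"dr": [0,0,0],"hand": 0.45}]'

```text
time_s: 15.18
position: [566.8, 28.4, 175.6]
eef_rot: [-1.375, 0.905, -0.903]
force: [-0.1, -0.5, -1.4]
width: 0.449
```

```bash
python3 st.py; python3 look.py w4 >/dev/null; python3 ana.py w4
```

```text
t 15.18 pos [566.76  28.37 175.58] yaw(jaw) 23.32 tilt [-0.001  0.    -1.   ] F [-0.1 -0.5 -1.4] M [-0.002  0.007 -0.007] w 0.449 q [-0.62  0.46  0.76  1.57 -0.33  1.25  0.61]
deck z [108.78622877 236.94543081 268.31184785]
145 2080 [565.7  31.9 158. ] [156.2 158.7 160. ] ((567.1541137695312, 28.588212966918945), (16.106584548950195, 46.3421516418457), 23.662912368774414)
150 1996 [566.   31.2 158.4] [157.1 158.8 160. ] ((567.1660766601562, 28.58788299560547), (16.06133460998535, 46.32828903198242), 23.571252822875977)
153 1951 [566.2  30.8 158.6] [157.3 158.8 160. ] ((567.1660766601562, 28.58788299560547), (16.06133460998535, 46.32828903198242), 23.571252822875977)
```

View pics/w4.png

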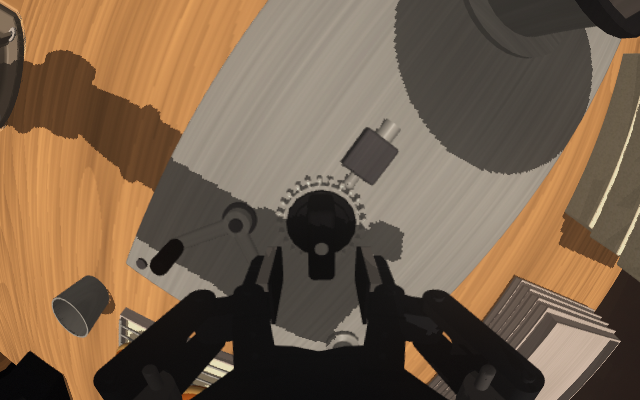

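The bar is now at 113.6°, which is +45.2° net from the start, or 3 clicks (-5 +8), as it should be. The view shows the dial at (321,225), pivot at (237,222) and handle at (166,257). Next: locate the handle from depth.

```bash
cat > lev.py <<'E'
import sys
from h import *
import json
s=json.load(open("ws.json"));d=np.load("wd.npy");T=wristT(s);v,u=np.mgrid[:400,:640];x=(u-KW[0,2])/KW[0,0];y=(v-KW[1,2])/KW[0,0];r=np.hypot(x,y)+1e-9
P=np.stack([x/r*np.tan(r)*d,y/r*np.tan(r)*d,d],-1)@T[:3,:3].T+T[:3,3]
E_=np.load("topw.npy");
th=-0.207;xf=np.array([np.cos(th),np.sin(th)]);yf=np.array([-np.sin(th),np.cos(th)])
pv=np.array([567.2,28.4])-48*xf-36*yf;print("pivot",pv.round(1))
h=P[...,:2]-pv;rr=np.hypot(h[...,0],h[...,1])
m=(rr>35)&(rr<75)&(P[...,2]>148)&(P[...,2]<160)&(d>0)&(P[...,0]<520)&(P[...,1]<10)
q=P[m];c,rad=cv2.minEnclosingCircle(q[:,:2].astype(np.float32));print(len(q),"handle",q.mean(0).round(1),c,rad,np.percentile(q[:,2],95).round(1))
e=np.array(c)-pv;print("r",np.hypot(*e).round(1),"lock",np.arctan2(e[1],e[0])-np.arctan2(-yf[1],-yf[0])+0.6)
m=(rr<18)&(P[...,2]>114)&(P[...,2]<140)&(d>0);print("boss",P[m].mean(0).round(1),cv2.minEnclosingCircle(P[m][:,:2].astype(np.float32)),P[m][:,2].max())
for a in(0,.1,.3,.6,.62):
    t=np.arctan2(-yf[1],-yf[0])-0.6+a;print(a,(pv+55*np.array([np.cos(t),np.sin(t)])).round(1),"tangent",np.array([-np.sin(t),np.cos(t)]).round(2))
E
python3 lev.py
```

```text
pivot [512.8   3. ]
312 handle [474.4 -33.  153.3] (473.8375549316406, -34.48408508300781) 7.143592357635498 155.6
r 54.1 lock 0.0023841864283117298
boss [513.1   1.2 120.4] ((512.578125, -0.1845390498638153), 16.337970733642578) 125.48241405540338
0 [473.1 -35. ] tangent [ 0.69 -0.72]
0.1 [477.1 -38.8] tangent [ 0.76 -0.65]
0.3 [486.1 -45. ] tangent [ 0.87 -0.49]
0.6 [501.5 -50.8] tangent [ 0.98 -0.21]
0.62 [502.6 -51. ] tangent [ 0.98 -0.19]
```

Handle found at (473.8,-34.5), top z 155.5, radius 54 mm from the pivot, lock ≈ 0. I'll shut the fingers, go behind the handle and push along the arc with the fingers' side face.

Emit:
send_rows --commands '[{"linear": [0,0,1],"dr": [0,0,0],"hand": 0},{"linear": [-3,-1,0],"dr": [0,0,7],"hand": 0},{"linear": [-3,-1.2,0],"dr": [0,0,7],"hand": 0},{"linear": [-3,-1.1,0],"dr": [0,0,6.7],"hand": 0},{"linear": [-2.3,-1,0],"dr": [0,0,0],"hand": 0},{"linear": [0,0,0],"dr": [0,0,0],"hand": 0},{"linear": [0,0,-3],"dr": [0,0,0],"hand": 0},{"linear": [0,0,-2.7],"dr": [0,0,0],"hand": 0},{"linear": [0,0,0],"dr": [0,0,0],"hand": 0},{"linear": [0,0,0],"dr": [0,0,0],"hand": 0}]'

```text
time_s: 16.48
position: [455.7, -14.7, 130.1]
eef_rot: [-1.478, 0.626, -0.628]
force: [0.1, 0.6, 0.6]
width: 0.001
```

```bash
python3 st.py
```

```text
t 16.48 pos [455.67 -14.74 130.14] yaw(jaw) 44.03 tilt [ 0.002 -0.001 -1.   ] F [0.1 0.6 0.6] M [-0.002 -0.005 -0.022] w 0.001 q [-0.63  0.25  0.74  1.93 -0.19  1.03  0.96]
```

Emit:
send_rows --commands '[{"linear": [0.5,-0.73,0],"dr": [0,0,0],"hand": 0},{"linear": [0.27,-0.51,0],"dr": [0,0,5.7],"hand": 0},{"linear": [0.34,-0.48,0],"dr": [0,0,5.7],"hand": 0},{"linear": [0.36,-0.43,0],"dr": [0,0,5.7],"hand": 0},{"linear": [0.42,-0.4,0],"dr": [0,0,5.7],"hand": 0},{"linear": [0.22,-0.18,0],"dr": [0,0,2.8],"hand": 0},{"linear": [0,0,0],"dr": [0,0,0],"hand": 0}]'

```text
time_s: 17.35
position: [476.3, -42.6, 130.1]
eef_rot: [-1.552, 0.279, -0.281]
force: [0.0, -0.7, 0.4]
width: -0.0
```

```bash
python3 st.py; python3 look.py w5 >/dev/null; python3 lev.py | sed -n 2,3p
```

```text
t 17.35 pos [476.29 -42.63 130.09] yaw(jaw) 69.55 tilt [ 0.002  0.    -1.   ] F [ 0.  -0.7  0.4] M [0.045 0.078 0.016] w -0.0 q [-0.49  0.29  0.66  1.87 -0.2   1.05  1.47]
842 handle [467.2 -39.6 154.4] (479.9863586425781, -44.102603912353516) 18.51972007751465 159.5
r 57.4 lock 0.19849831796290796
```

View pics/w5.png

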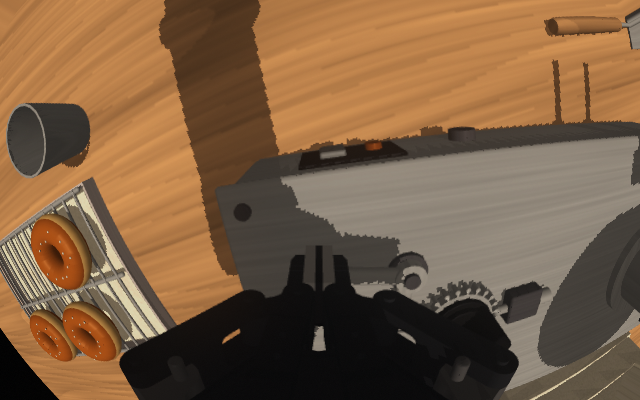

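The fingers (320,275) hide the post, and the lever arm runs straight to them from the pivot (412,280), so the push is centred. I'll go on to home.

Emit:
send_rows --commands '[{"linear": [0.22,-0.18,0],"dr": [0,0,2.8],"hand": 0},{"linear": [0.24,-0.17,0],"dr": [0,0,2.9],"hand": 0},{"linear": [0.24,-0.14,0],"dr": [0,0,2.9],"hand": 0},{"linear": [0,0,0],"dr": [0,0,0],"hand": 0}]'

```text
time_s: 17.9
position: [482.6, -47.3, 129.6]
eef_rot: [-1.565, 0.162, -0.163]
force: [-1.3, -0.2, 1.1]
width: -0.001
```

```bash
python3 st.py
```

```text
t 17.9 pos [482.58 -47.34 129.59] yaw(jaw) 78.14 tilt [ 0. -0. -1.] F [-1.3 -0.2  1.1] M [-0.053  0.186 -0.001] w -0.001 q [-0.45  0.3   0.63  1.86 -0.2   1.05  1.62]
```

Emit:
send_rows --commands '[{"linear": [0.2,-0.04,0],"dr": [0,0,0],"hand": 0},{"linear": [0,0,0],"dr": [0,0,0],"hand": 0}]'

```text
time_s: 18.15
position: [484.4, -47.8, 129.3]
eef_rot: [-1.565, 0.162, -0.162]
force: [-1.2, -0.7, 1.2]
width: 0.002
```

```bash
python3 st.py
```

```text
t 18.15 pos [484.4  -47.8  129.33] yaw(jaw) 78.17 tilt [-0.    -0.001 -1.   ] F [-1.2 -0.7  1.2] M [-0.103  0.327  0.018] w 0.002 q [-0.45  0.3   0.63  1.85 -0.2   1.05  1.63]
```

Emit:
send_rows --commands '[{"linear": [0.15,-0.03,0],"dr": [0,0,0],"hand": 0},{"linear": [0,0,0],"dr": [0,0,0],"hand": 0}]'

```text
time_s: 18.4
position: [485.3, -47.9, 129.1]
eef_rot: [-1.565, 0.163, -0.161]
force: [-3.3, -1.2, 1.6]
width: -0.001
```

```bash
python3 st.py
```

```text
t 18.4 pos [485.32 -47.91 129.11] yaw(jaw) 78.2 tilt [-0.001 -0.    -1.   ] F [-3.3 -1.2  1.6] M [-0.152  0.712 -0.034] w -0.001 q [-0.45  0.31  0.63  1.85 -0.21  1.05  1.63]
```

Emit:
send_rows --commands '[{"linear": [0.15,-0.02,0],"dr": [0,0,0],"hand": 0},{"linear": [0,0,0],"dr": [0,0,0],"hand": 0}]'

```text
time_s: 18.65
position: [485.4, -47.9, 129.0]
eef_rot: [-1.565, 0.165, -0.158]
force: [-6.5, -1.1, 4.7]
width: -0.003
```

```bash
python3 st.py
```

```text
t 18.65 pos [485.41 -47.94 129.03] yaw(jaw) 78.2 tilt [-0.005  0.001 -1.   ] F [-6.5 -1.1  4.7] M [-0.125  1.364 -0.041] w -0.003 q [-0.45  0.31  0.63  1.84 -0.21  1.06  1.63]
```

Emit:
send_rows --commands '[{"linear": [0.2,-0.03,0],"dr": [0,0,0],"hand": 0},{"linear": [0,0,0],"dr": [0,0,0],"hand": 0}]'

```text
time_s: 18.9
position: [485.5, -47.9, 128.8]
eef_rot: [-1.564, 0.169, -0.155]
force: [-11.2, -0.1, 8.4]
width: -0.003
```

```bash
python3 st.py
```

```text
t 18.9 pos [485.46 -47.94 128.81] yaw(jaw) 78.19 tilt [-0.009  0.002 -1.   ] F [-11.2  -0.1   8.4] M [ 0.031  2.134 -0.022] w -0.003 q [-0.44  0.31  0.63  1.84 -0.21  1.06  1.63]
```

Emit:
send_rows --commands '[{"linear": [-0.6,0.1,0],"dr": [0,0,0],"hand": 0},{"linear": [-1.5,0.3,0],"dr": [0,0,0],"hand": 0},{"linear": [-1,0.2,2],"dr": [0,0,0],"hand": 0},{"linear": [0,0,4],"dr": [0,0,0],"hand": 0},{"linear": [0,0,5],"dr": [0,0,0],"hand": 0},{"linear": [1,2,0],"dr": [0,0,0],"hand": 0},{"linear": [3,2,0],"dr": [0,0,0],"hand": 0},{"linear": [0,0,0],"dr": [0,0,0],"hand": 0},{"linear": [0,0,0],"dr": [0,0,0],"hand": 0}]'

```text
time_s: 20.02
position: [498.3, -2.1, 238.5]
eef_rot: [-1.566, 0.162, -0.16]
force: [0.5, -0.7, 0.5]
width: -0.001
```

```bash
python3 st.py; python3 look.py w6 >/dev/null; python3 lev.py | sed -n 2,3p; python3 ana.py w6; python3 -c "
import cv2;p=cv2.imread('pics/w6.png')[100:300,160:440];cv2.imwrite('pics/w6c.png',cv2.resize(cv2.convertScaleAbs(p,alpha=1.5,beta=20),None,fx=2.8,fy=2.8,interpolation=cv2.INTER_CUBIC))"
```

```text
t 20.02 pos [498.27  -2.1  238.47] yaw(jaw) 78.24 tilt [-0.001 -0.001 -1.   ] F [ 0.5 -0.7  0.5] M [-0.002  0.007  0.042] w -0.001 q [-0.55  0.22  0.63  1.65 -0.14  1.31  1.47]
238 handle [500.4 -50.  153.9] (501.10296630859375, -50.6528205871582) 7.262973785400391 155.8
r 55.0 lock 0.5920171316214954
deck z [108.54765845 110.59703927 310.11249962]
145 1026 [562.8  30.3 156.3] [148.9 158.4 159.9] ((565.4879760742188, 30.55889129638672), (17.412960052490234, 40.56352996826172), 23.36454200744629)
150 893 [563.4  30.4 157.7] [153.4 158.6 159.9] ((565.671875, 30.63530731201172), (16.911222457885742, 40.61153030395508), 23.625627517700195)
153 814 [564.   30.3 158.3] [155.8 158.7 159.9] ((565.7705078125, 30.67612075805664), (16.882308959960938, 40.537696838378906), 23.159046173095703)
```

View pics/w6c.png

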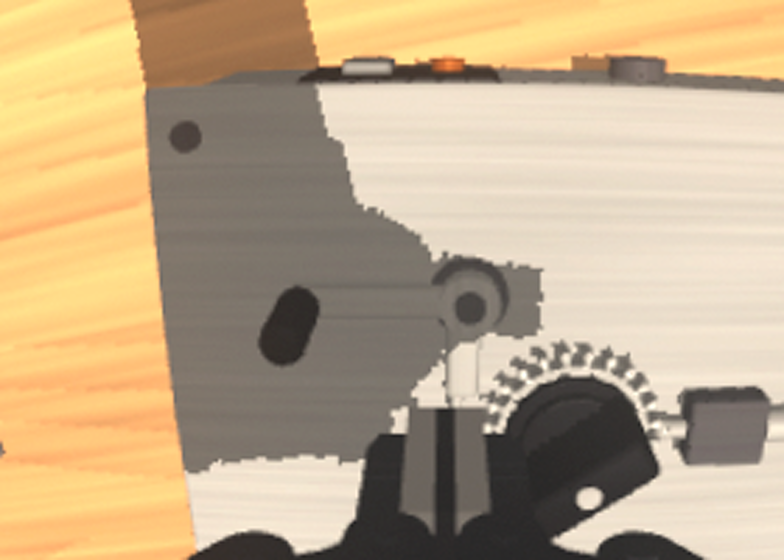

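```bash
python3 -c "
from h import *
print(sign_off())"
```

```text
the job is handed in; nothing more can be done
None
```

The dial is set eight clicks open from its closed stop, and the lock lever is home. I handed the job in at about 20 s of the 72 s allowed; `sign_off` reports no verdict.

- **Closing:** I turned the dial clockwise click by click. The torque about 3.5° past each click I checked was 0.05 to 0.11 N m, then 0.34 N m at the fifth. That is the stop, reached about 0.06 rad past closed, well short of the 0.15 rad that spoils the seat.
- **Opening:** I turned it anticlockwise 120° (8 clicks) and let go. The wrist camera showed the bar 45.2° from where it started, which fits 5 clicks closed and 8 opened. It was at the same angle (about 0.3° different) after locking.
- **Locking:** I pushed the lever until it stopped moving under a rising force, up to about 11 N sideways. With the arm backed off, the camera put the lever at 0.592 rad against 0.6 for home. That is within measuring error, and the handle's movement from its start agrees.

The fingers were clear of everything at hand-in, with force readings near zero. I felt no contact with anything else on the filler or table. I did not take a last overview picture of the table, and I did not test the lock by turning the dial against it.

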